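Unbolt the label slide and present it frosted end up

ROBOT

A 6-joint arm with a two-finger parallel gripper is mounted at the origin on a cart in front of the work surface, level with it; the furniture and walls round the work are solid. World frame = base frame: x ahead of the robot, y to its left, z up, the work surface at z = 0. Lengths are in m, angles in rad, forces in N, time in s.
With the tool pointing down it reaches from about 0.375 to 0.975 m from the base axis. Payload 3.8 kg.
Tool frame: the origin (TCP) lies at the very end of the fingers, on their centre line; the grasp point (between the pads) lies 19 mm behind it; z points along the fingers, y is the line along which they close (so a half turn about z gives the same grasp; the last joint's range is limited). The gripper opens to 88 mm and grips with 3 to 60 N. Pads are 18 mm wide; open, the fingers measure 123 mm over their backs; the gripper's body (75 mm by 187 mm) begins 45 mm behind the grasp point.
Start: joints at [1.08, 0.264, 1.604, -0, 1.274, -0.037], TCP at [0.296, 0.607, 0.239] pointing down, gripper open.
Joint ranges: [-2.63, 2.63], [-0.94, 2.18], [0.31, 2.57], [-1.31, 4.45], [0, 2.66], [-2.55, 2.55]. Speed limits (rad/s): [2.57, 2.57, 3.14, 3.14, 3.14, 3.14].

INTERFACE

Orientations are given as a unit quaternion [x, y, z, w].
In Python, from bench import telemetry, optics, order, search_frame, cut_out, spot_point gives the robot as it stands. The module is installed in compiled form; this text tells all that it offers.
- The arm moves only by the shell command python3 -m handwheel 'ROWS' [FORCE]. ROWS is JSON, one flat list of numbers, 7 for each row, row after row: the opening, from 0 (shut) to 1 (fully open), then the shift along the tool's x, y, z scaled (see below), then the turn, a rotation vector about the tool's x, y, z scaled (see below). In form: [claw, x, y, z, rx, ry, rz, claw, x, y, z, rx, ry, rz, ...]. A call has 1 to 10 rows; each row is the pose to reach, as a shift and turn from the pose commanded when the call began, along the tool's axes at that moment; what a row does not reach only later rows make up. The controller multiplies each number of a shift by 8 cm and each number of a turn by 90 degrees. A row lasts 1/10 s, in which the tool goes at most 50 mm and 8.59 degrees, less where a joint would pass 70% of its speed; a pose out of reach is approached as far as the arm can. A call with a number of a shift or a turn outside -1 to 1 is refused whole. A call with a gripper value outside its range is refused whole. The fingers move at their own pace and stop on an object; FORCE is the grip in N (left out, the last holds). Time passes only in rows, so rows that repeat a pose let the fingers close. It gives the time, the measured TCP pose, the force, the opening and the grip force at its end, in the units of the state.
- telemetry.observe(): the state, without advancing time (a new reading comes with each control period).
- optics.capture(name): name is "scene" or "top" or "wrist"; returns a dict with "frame" (420x560x3 uint8, red, green, blue), "K" (3x3 intrinsics, pixels), "k1" (the pictures are not rectified: a ray, as slopes to the right and down, at radius r is drawn at 1 + k1 r^2 times it, then the intrinsics apply), "extrinsics" (4x4, takes a point from world to camera coordinates). Camera axes: x right, y down, z forward; pixel columns grow to the right and rows downward; lengths in m; the calibration is good to about 2 mm. A picture is of the moment at which its call begins. There is no depth.
- order.job_done(): hands the job in; it is judged then, once.
Trained networks look in the newest picture that a camera, given by its name, has taken for a name from the list of things; names that differ only in an ending like _2 or _b are one class to them, and where a whole thing is asked for, a point or a joint stands for the part that bears it (a point fixed in the world has none). Each returns a list of dicts, best first, with "conf" (0 to 1); they miss things now and then, are a little off and sometimes report something else, mostly with a low value. They report only what shows in the picture. A call takes as long as a camera call. They do not tell look-alikes from the thing itself.
- search_frame(target, camera): "position" ([x, y, z] in m, in the coordinates of the camera as it stood for that picture, good to about 4 mm: the middle of the surface that is visible of it).
- cut_out(target, camera): "mask" (420x560 bool, what is visible of it).
- spot_point(target, camera): "position" ([x, y, z] in m, in the coordinates of the camera as it stood for that picture, good to about 4 mm: a listed point, or the origin of a listed thing).
The state is a dict: "time": time; "joint_pos": joint angles; "dq": joint speeds; "joint_torque": joint torques, N m; "tool_pos": TCP position; "ee_rot": TCP orientation; "contact_force": force on the tool from outside, world axes, zero at the start; "wrist_torque": the same for the moment, N m; "gripper_width": opening from 0.0 (shut) to 1.0 (fully open); "grip_force": force on a finger pad.
Only numpy, scipy, OpenCV 4.12 (cv2) and the standard library are available. Lean on these libraries where they do the work, as an engineer would, in place of code of your own. Each camera call takes 0.05 s, during which the arm holds its last target. There are 200 camera calls.

TASK

Push the bolt of the wooden stand fully home into its keeper, which frees the label slide lying under it on the round rest. Then pick the slide up, find its frosted end, which is the end with the small notch in one corner, and hold it at least 20 cm above the worktop, sloping at about 45 degrees with the frosted end uppermost and the face that lay upward still on the upper side. Finish holding it still like that in the gripper; do not drop it, and do not disturb the jars and the tin standing near.

Things in the scene. Friction and masses are not known exactly. Their poses are not given: they have to be found in the camera images.
- stand: fixed brown wooden stand. Origin: on the worktop under the centre of the round rest. Foot: a disc 128 mm across round the origin and a board 100 wide (x) to y +196, both 14 mm high. The rest is a post 28 mm across, flat top 45 mm up. Bolt track along y at x = 0: block 34 wide, y +68 to +192, 50 high, with a guide loop (y +68 to +80) and the keeper loop (y +171 to +185), both 20 wide, tops 68 mm up
- rest_top (a point): centre of the top of the stand's round rest, 45 mm above the worktop; axes as the stand's. The slide lies on it; the bolt, when drawn back, reaches 10 mm past it, 3 mm above the slide, so that the slide cannot be lifted
- bolt (a joint): steel barrel bolt on the stand: travel in m along the stand's +y, 0 drawn back over the rest, 0.070 fully home at its stop with its tip in the keeper (above 0.065 counts). Starts at 0 to 0.012, stays where left, about 1.5 N friction. Rod 10 mm across, axis 58 mm above the worktop; when home, its tail is 60 mm from the rest's axis
- bolt_knob (a point): centre of the top of the bolt's upright knob, 101 mm above the worktop; axes as the stand's. Steel cylinder 14 mm across, 30 mm tall (71 to 101 mm above the worktop, above both loops), on a 10 mm stem on the rod; moves with the bolt, from y +90 to +160 mm in the stand's frame
- slide: loose pale grey-green milk-glass slide, 110 (x) by 40 (y) by 5 mm, about 55 g. Origin: centre of its underside. Lies flat on the rest, label face (+z) up, underside 45 mm above the worktop, centred within 4 mm, any yaw. Frosted end at +x: looks like the other but for a 12 mm square notch in its corner at +x, -y (top right, seen on the label face with that end at the top)
- squat_jar: bystander: squat jar with a red lid, 63 mm across, 84 mm tall; origin: centre of its underside; z up
- spice: bystander: small spice jar with a yellow cap, 42 mm across, 96 mm tall; origin: centre of its underside; z up
- low_tin: bystander: low food tin with a red label, 75 mm across, 58 mm tall; origin: centre of its underside; z up
Mind the look-alikes: they are no part of the job. Leave any orange look-alike of the slide alone.

How it is judged:
By the outcome, as a careful person would: the job done as asked, in the order asked, and still so for the second after the job is handed in, while the arm keeps its last pose, push and grip.
It also fails if it takes over 51 s, if anything falls off the work surface, if the arm or the gripper's body presses on something with over 40 N, if the wrist force passes 120 N, or if a joint passes its speed limit or range.

## Working session

There is one attempt and no reset: what is moved stays moved. The work goes in short steps, Python scripts to look and compute and a shell command to move; the robot and the scene stay as the last step left them, time stands still between calls to the robot, and variables do not carry over. Pictures are saved under pics/ and viewed, at most 10 in all, crops included, and the job is handed in when it is done.

```bash
mkdir -p pics; cat > h.py <<'E'
import numpy as np, cv2
from scipy.spatial.transform import Rotation as R
from bench import telemetry, optics, order, search_frame, cut_out, spot_point
def w(c,p):
    E=np.array(c["extrinsics"]); return E[:3,:3].T@(np.array(p)-E[:3,3])
def proj(c,P):
    E=np.array(c["extrinsics"]);q=E[:3,:3]@np.array(P)+E[:3,3];s=q[:2]/q[2];s=s*(1+c["k1"]*(s@s))
    return (np.array(c["K"])@np.r_[s,1])[:2]
def unproj(c,uv,z):
    K=np.array(c["K"]);d=np.array([(uv[0]-K[0,2])/K[0,0],(uv[1]-K[1,2])/K[1,1]]);s=d.copy()
    for _ in range(20): s=d/(1+c["k1"]*(s@s))
    E=np.array(c["extrinsics"]);o=-E[:3,:3].T@E[:3,3];r=E[:3,:3].T@np.r_[s,1]
    return o+r*(z-o[2])/r[2]
def save(c,n): cv2.imwrite("pics/"+n,cv2.cvtColor(c["frame"],cv2.COLOR_RGB2BGR))
def go(P,Rm=None):
    s=telemetry.observe();T=R.from_quat(s["ee_rot"])
    d=T.inv().apply(np.array(P)-s["tool_pos"])/.08
    r=(T.inv()*Rm).as_rotvec()/(np.pi/2) if Rm is not None else None
    return d.round(3),None if r is None else r.round(3)
E
python3 - <<'E'
from h import *
s=telemetry.observe();print(R.from_quat(s["ee_rot"]).as_matrix().round(3),s["contact_force"])
for n in("scene","top"):
    c=optics.capture(n);save(c,n+".png")
    for t in("stand","rest_top","bolt_knob","slide","squat_jar","spice","low_tin"):
        for r in spot_point(t,n)[:3]: print(n,t,round(r["conf"],2),w(c,r["position"]).round(3),proj(c,w(c,r["position"])).round())
im=np.hstack([cv2.imread("pics/scene.png"),cv2.imread("pics/top.png")]);cv2.imwrite("pics/a.png",cv2.resize(im,(800,300),interpolation=cv2.INTER_AREA))
E
```

```text
[[-0.899  0.438 -0.001]
 [ 0.438  0.899 -0.002]
 [ 0.    -0.002 -1.   ]] [ 0.06218196 -0.02678228 -0.58717642]
scene stand 0.8 [ 0.573 -0.048 -0.006] [285. 243.]
scene rest_top 0.97 [ 0.571 -0.043  0.044] [283. 229.]
scene bolt_knob 0.74 [0.533 0.049 0.1  ] [249. 206.]
scene slide 0.64 [ 0.573 -0.05   0.046] [286. 229.]
scene slide 0.64 [ 0.644 -0.226 -0.002] [351. 256.]
scene spice 0.63 [ 0.492  0.321 -0.002] [178. 207.]
scene spice 0.39 [ 0.538 -0.379 -0.001] [379. 301.]
scene low_tin 0.18 [ 0.574 -0.049 -0.003] [285. 242.]
top stand 0.9 [ 0.573 -0.047 -0.004] [282. 211.]
top rest_top 0.63 [ 0.575 -0.046  0.046] [282. 209.]
top bolt_knob 0.49 [0.537 0.045 0.102] [252. 219.]
top slide 0.67 [ 0.57  -0.048  0.046] [283. 210.]
top slide 0.64 [ 0.64  -0.225 -0.004] [336. 190.]
top slide 0.28 [0.542 0.045 0.105] [252. 218.]
top squat_jar 0.65 [0.639 0.316 0.   ] [172. 194.]
top squat_jar 0.57 [ 0.576 -0.048 -0.003] [283. 210.]
top spice 0.52 [ 0.497  0.318 -0.002] [171. 237.]
top low_tin 0.8 [ 0.532 -0.375  0.002] [384. 221.]
```

View pics/top.png

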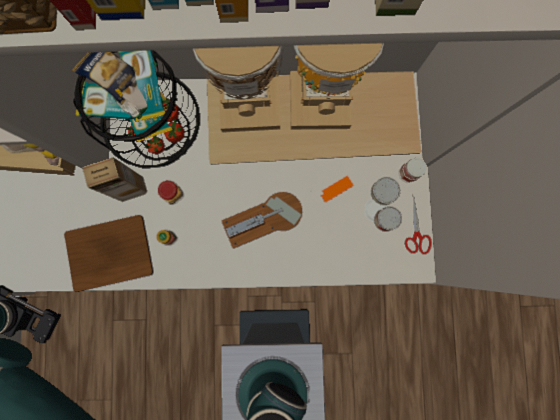

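View pics/scene.png

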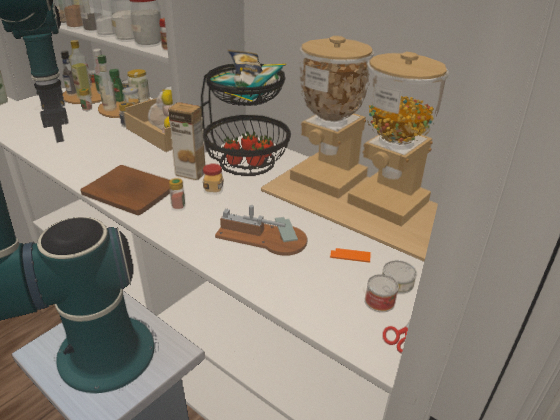

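The top view shows the stand with its rest and grey-green slide at (283,210) and the knob at (252,219). The orange look-alike is at (337,189), the jars at (172,190) and (166,237), and the tins at (385,190) and (388,218). The grey-green piece on the rest fits the slide. I'll confirm that from the wrist camera.

```bash
python3 - <<'E'
from h import *
c=optics.capture("wrist");s=telemetry.observe();T=R.from_quat(s["ee_rot"])
E=np.array(c["extrinsics"]);o=-E[:3,:3].T@E[:3,3]
print("cam in tool",T.inv().apply(o-s["tool_pos"]).round(3),(T.as_matrix().T@E[:3,:3].T).round(2),c["K"][0][0])
x=np.array([.927,.375,0]);z=np.array([0,0,-1.]);
for sg in(1,-1):
    Rm=R.from_matrix(np.c_[np.cross(sg*x,z),sg*x,z]);print(Rm.as_matrix().round(2),go([.53,-.03,.28],Rm))
E
```

```text
cam in tool [ 0.072  0.    -0.146] [[-0.   -0.96 -0.28]
 [ 1.   -0.    0.  ]
 [-0.   -0.28  0.96]] 291.55770772337684
[[-0.38  0.93  0.  ]
 [ 0.93  0.38  0.  ]
 [ 0.    0.   -1.  ]] (array([-6.119, -5.87 , -0.516]), array([0.   , 0.   , 0.466]))
[[ 0.38 -0.93  0.  ]
 [-0.93 -0.38 -0.  ]
 [ 0.    0.   -1.  ]] (array([-6.119, -5.87 , -0.516]), array([-0.   ,  0.   , -1.534]))
```

```bash
for i in 1 2 3 4 5; do :; done
python3 -m handwheel '[1,-0.98,-0.85,-0.13,0,0,0, 1,-0.98,-0.85,-0.13,0,0,0, 1,-0.98,-0.85,-0.13,0,0,0]'
python3 -m handwheel '[1,-0.98,-0.85,-0.13,0,0,0, 1,-0.98,-0.85,-0.13,0,0,0, 1,-0.98,-0.85,-0.13,0,0,0]'
python3 -m handwheel '[0,-0.98,-0.85,-0.13,0,0,0, 0,-0.98,-0.85,-0.13,0,0,0, 0,-0.98,-0.85,-0.13,0,0,0]'
python3 -m handwheel '[0,-0.98,-0.85,-0.13,0,0,0, 0,-0.98,-0.85,-0.13,0,0,0, 0,-0.98,-0.85,-0.13,0,0,0]'
python3 -m handwheel '[0,-0.98,-0.85,-0.13,0,0,0, 0,-0.98,-0.85,-0.13,0,0,0, 0,-0.98,-0.85,-0.13,0,0,0]'
python3 -m handwheel '[0,-0.98,-0.85,-0.13,0,0,0.1, 0,-0.98,-0.85,-0.13,0,0,0.2, 0,-0.98,-0.85,-0.13,0,0,0.3, 0,-0.98,-0.85,-0.13,0,0,0.4, 0,-0.98,-0.85,-0.13,0,0,0.466, 0,-0.98,-0.85,-0.13,0,0,0.466]'
python3 - <<'E'
from h import *
c=optics.capture("wrist");save(c,"w1.png");print(telemetry.observe()["joint_pos"])
for f,t in((spot_point,"stand"),(spot_point,"rest_top"),(spot_point,"bolt_knob"),(spot_point,"slide"),(search_frame,"slide")):
    for r in f(t,"wrist")[:2]: print(t,round(r["conf"],2),w(c,r["position"]).round(4),proj(c,w(c,r["position"])).round())
for t in("stand","slide"):
  for r in cut_out(t,"wrist")[:2]:
    m=r["mask"].astype(np.uint8);cn=max(cv2.findContours(m,0,2)[0],key=cv2.contourArea)
    q=np.array([unproj(c,p,.05 if t=="slide" else .014)[:2] for p in cn[:,0].astype(float)])
    b=cv2.minAreaRect((q*1000).astype(np.float32));print(t,round(r["conf"],2),b,cv2.boxPoints(b).round())
E
```

```text
time: 1.15
tool_pos: [0.3383, 0.5075, 0.2498]
ee_rot: [0.226, 0.974, -0.001, 0.001]
contact_force: [0.1, -0.0, 0.3]
gripper_width: 0.996
grip_force: 0.0
time: 1.45
tool_pos: [0.3789, 0.4126, 0.2604]
ee_rot: [0.227, 0.974, -0.0, 0.001]
contact_force: [-0.2, 1.0, 0.2]
gripper_width: 0.995
grip_force: 0.0
time: 1.75
tool_pos: [0.4197, 0.3177, 0.2709]
ee_rot: [0.227, 0.974, 0.0, 0.001]
contact_force: [0.5, 0.6, 0.7]
gripper_width: 0.753
grip_force: 0.0
time: 2.05
tool_pos: [0.4605, 0.2225, 0.2811]
ee_rot: [0.227, 0.974, 0.0, 0.001]
contact_force: [0.3, 0.3, -0.2]
gripper_width: 0.481
grip_force: 0.0
time: 2.35
tool_pos: [0.5012, 0.1273, 0.2913]
ee_rot: [0.227, 0.974, 0.0, 0.001]
contact_force: [-0.7, 0.1, 0.2]
gripper_width: 0.21
grip_force: 0.0
time: 2.95
tool_pos: [0.5401, 0.036, 0.3007]
ee_rot: [0.559, 0.829, 0.0, -0.001]
contact_force: [-0.2, 0.2, 1.2]
gripper_width: 0.004
grip_force: 0.0
[ 1.94267316e-02 -2.35312798e-02  1.81012800e+00  1.11153972e-03
  1.35539327e+00 -3.69874821e-01]
stand 0.81 [ 0.5748 -0.0461  0.0034] [286. 231.]
rest_top 0.84 [ 0.5735 -0.0437  0.0435] [286. 239.]
bolt_knob 0.95 [0.5323 0.0481 0.0962] [283. 177.]
slide 0.69 [ 0.5718 -0.0478  0.0416] [284. 240.]
slide 0.56 [ 0.6397 -0.2204  0.0014] [283. 329.]
slide 0.96 [ 0.6534 -0.2503  0.0043] [284. 345.]
slide 0.57 [ 0.5768 -0.0368  0.0492] [290. 237.]
stand 0.86 ((548.3864135742188, 34.193260192871094), (126.8165512084961, 230.07614135742188), 16.84222984313965) [[454. 126.]
 [521. -94.]
 [642. -58.]
 [576. 163.]]
slide 0.62 ((642.1961669921875, -212.73812866210938), (36.23818588256836, 47.97414779663086), 29.4775333404541) [[ 615. -201.]
 [ 638. -243.]
 [ 670. -225.]
 [ 646. -183.]]
```

View pics/w1.png

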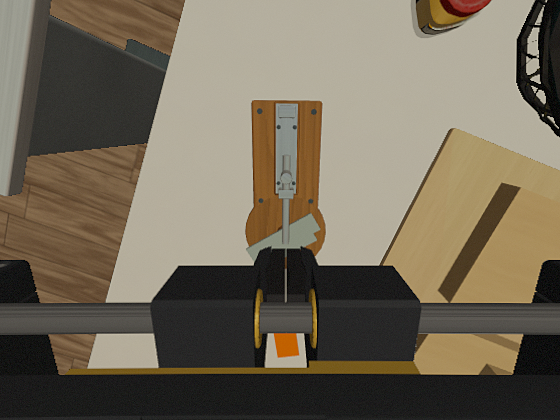

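The wrist view is aligned with the stand. The bolt runs along column 286 with the knob at (286,178). The slide runs from (248,245) to (318,220), with its notch at the right end's lower corner, about (318,237). The orange one lies behind at (287,345). I'll push the bolt first, with closed fingers.

```bash
python3 -m handwheel '[0,-0.24,0,1,0,0,0, 0,-0.24,0,1,0,0,0, 0,-0.24,0,1,0,0,0]'
python3 -m handwheel '[0,0,0,1,0,0,0, 0,0,0,1,0,0,0, 0,0,0,1,0,0,0]'
python3 -m handwheel '[0,0,0,0.4,0,0,0, 0,0,0,0.76,0,0,0, 0,0,0,0.76,0,0,0, 0,0,0,0.76,0,0,0]'
python3 -m handwheel '[0,0.15,0,0,0,0,0, 0,0.3,0,0,0,0,0, 0,0.45,0,0,0,0,0, 0,0.6,0,0,0,0,0, 0,0.75,0,0,0,0,0, 0,0.85,0,0,0,0,0, 0,0.85,0,0,0,0,0]'
python3 -m handwheel '[0,0.03,0,0,0,0,0, 0,0.05,0,0,0,0,0, 0,0.05,0,0,0,0,0]'
```

```text
time: 3.65
tool_pos: [0.5435, 0.0154, 0.2158]
ee_rot: [0.559, 0.829, -0.003, -0.004]
contact_force: [-1.5, 0.3, -0.7]
gripper_width: 0.005
grip_force: 0.0
time: 3.95
tool_pos: [0.5441, 0.0162, 0.1381]
ee_rot: [0.559, 0.829, -0.002, -0.003]
contact_force: [-1.2, -0.3, 0.3]
gripper_width: 0.004
grip_force: 0.0
time: 4.35
tool_pos: [0.5485, 0.0161, 0.0826]
ee_rot: [0.559, 0.829, 0.001, 0.001]
contact_force: [0.2, -0.0, -0.4]
gripper_width: 0.008
grip_force: 0.0
time: 5.05
tool_pos: [0.5202, 0.0803, 0.0799]
ee_rot: [0.558, 0.83, -0.0, -0.001]
contact_force: [-1.0, 0.8, -0.6]
gripper_width: 0.004
grip_force: 0.0
time: 5.35
tool_pos: [0.5195, 0.0826, 0.0798]
ee_rot: [0.559, 0.829, -0.0, -0.001]
contact_force: [-0.1, -0.4, 0.5]
gripper_width: 0.003
grip_force: 0.0
```

```bash
python3 -m handwheel '[0,0.05,0,0,0,0,0, 0,0.05,0,0,0,0,0]'
python3 -m handwheel '[0,0.05,0,0,0,0,0, 0,0.05,0,0,0,0,0]'
python3 - <<'E'
from h import *
for n in("wrist","scene"):
    c=optics.capture(n);save(c,n+"2.png")
    for t in("bolt_knob","rest_top"):
        for r in spot_point(t,n)[:1]: print(n,t,round(r["conf"],2),w(c,r["position"]).round(4))
E
```

```text
time: 5.55
tool_pos: [0.5182, 0.0864, 0.08]
ee_rot: [0.559, 0.829, -0.0, -0.0]
contact_force: [-0.2, -1.0, -0.9]
gripper_width: 0.004
grip_force: 0.1
time: 5.75
tool_pos: [0.5177, 0.0879, 0.0802]
ee_rot: [0.558, 0.83, -0.001, 0.002]
contact_force: [3.8, -9.9, -3.9]
gripper_width: 0.003
grip_force: 5.4
wrist bolt_knob 0.6 [0.5115 0.1035 0.1008]
scene bolt_knob 0.46 [0.5129 0.1032 0.097 ]
scene rest_top 0.95 [ 0.5721 -0.0439  0.0443]
```

The force rose to 10.6 N against the push and the knob is about 162 mm from the rest axis, so the bolt is home. Next I'll retreat, open, and look at the slide.

```bash
python3 -m handwheel '[0,-0.25,0,0,0,0,0, 0,-0.25,0,-0.4,0,0,0, 0,-0.25,0,-1,0,0,0, 0,-0.5,0,-1,0,0,0, 0,-0.8,0,-1,0,0,0]'
python3 -m handwheel '[1,-0.6,0,-0.5,0,0,0, 1,-0.8,0,-0.5,0,0,0, 1,-0.8,0,-0.5,0,0,0]'
python3 -m handwheel '[1,-0.6,0,0,0,0,0, 1,-0.6,0,0,0,0,0, 1,-0.6,0,0,0,0,0]'
python3 -m handwheel '[1,0,0,0,0,0,0, 1,0,0,0,0,0,0, 1,0,0,0,0,0,0, 1,0,0,0,0,0,0]'
python3 - <<'E'
from h import *
c=optics.capture("wrist");save(c,"w3.png");np.savez("w3.npz",**{k:np.array(c[k]) for k in c})
for f,t in((spot_point,"rest_top"),(spot_point,"bolt_knob"),(spot_point,"slide")):
    for r in f(t,"wrist")[:2]: print(t,round(r["conf"],2),w(c,r["position"]).round(4),proj(c,w(c,r["position"])).round())
for r in cut_out("slide","wrist")[:2]:
    m=r["mask"].astype(np.uint8);cn=max(cv2.findContours(m,0,2)[0],key=cv2.contourArea)
    q=np.array([unproj(c,p,.05)[:2] for p in cn[:,0].astype(float)])
    b=cv2.minAreaRect((q*1000).astype(np.float32));print(round(r["conf"],2),b,cv2.boxPoints(b).round(), cn[:,0].mean(0))
u,v=proj(c,[.573,-.047,.05]).astype(int);print(u,v)
im=cv2.imread("pics/w3.png")[max(0,v-90):v+90,u-120:u+120];cv2.imwrite("pics/w3c.png",cv2.resize(im,None,fx=3.3,fy=3.3,interpolation=cv2.INTER_CUBIC))
E
```

```text
time: 6.55
tool_pos: [0.5428, 0.0313, 0.1631]
ee_rot: [0.558, 0.83, 0.002, 0.002]
contact_force: [-0.8, -0.5, -0.2]
gripper_width: 0.002
grip_force: 0.0
time: 6.85
tool_pos: [0.5677, -0.0309, 0.2029]
ee_rot: [0.56, 0.828, 0.001, 0.002]
contact_force: [0.5, 0.1, -0.5]
gripper_width: 0.253
grip_force: 0.0
time: 7.15
tool_pos: [0.5825, -0.0726, 0.1993]
ee_rot: [0.559, 0.829, 0.0, -0.001]
contact_force: [-0.2, 0.2, -0.6]
gripper_width: 0.527
grip_force: 0.0
time: 7.55
tool_pos: [0.5829, -0.0723, 0.2003]
ee_rot: [0.558, 0.83, 0.0, -0.0]
contact_force: [0.1, 0.4, -0.3]
gripper_width: 0.891
grip_force: 0.0
slide 0.85 [ 0.5724 -0.0501  0.0454] [284. 175.]
slide 0.79 [ 0.6375 -0.2207 -0.0013] [282. 303.]
0.69 ((572.455078125, -47.260215759277344), (109.43917846679688, 40.85513687133789), 52.78697967529297) [[ 523.  -78.]
 [ 556. -103.]
 [ 622.  -16.]
 [ 589.    9.]] [285.18781726 172.2893401 ]
285 173
```

View pics/w3c.png

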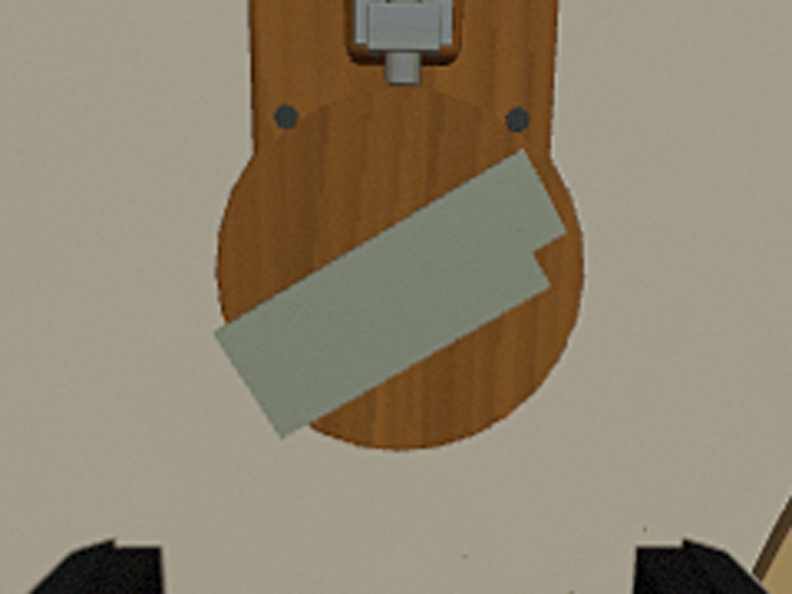

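The grey-green glass piece on the rest is the slide. The crop shows its square notch at the right end's lower corner, (540,265). The orange piece lies on the worktop at (282,303) in the full frame and isn't involved. The bolt tail is well clear. Next I'll turn 59° and descend to grip across the width.

```bash
python3 -m handwheel '[0.85,0.34,0,0.3,0,0,0.09, 0.85,0.34,0,0.5,0,0,0.18, 0.85,0.34,0,0.5,0,0,0.27, 0.85,0.34,0,0.5,0,0,0.36, 0.85,0.34,0,0.5,0,0,0.45, 0.85,0.34,0,0.5,0,0,0.54, 0.85,0.34,0,0.5,0,0,0.62, 0.85,0.34,0,0.5,0,0,0.656, 0.85,0.34,0,0.5,0,0,0.656, 0.85,0.34,0,0.5,0,0,0.656]'
python3 - <<'E'
from h import *
c=optics.capture("wrist")
for r in spot_point("slide","wrist")[:2]: print(round(r["conf"],2),w(c,r["position"]).round(4))
for r in cut_out("slide","wrist")[:2]:
    m=r["mask"].astype(np.uint8);cn=max(cv2.findContours(m,0,2)[0],key=cv2.contourArea)
    q=np.array([unproj(c,p,.05)[:2] for p in cn[:,0].astype(float)])
    b=cv2.minAreaRect((q*1000).astype(np.float32));print(round(r["conf"],2),b)
th=np.radians(52.8);x=np.array([np.cos(th),np.sin(th),0]);z=np.array([0,0,-1.])
print(go([.5725,-.0473,.028],R.from_matrix(np.c_[x,np.cross(z,x),z])))
E
```

```text
time: 8.8
tool_pos: [0.5729, -0.0479, 0.1603]
ee_rot: [0.895, 0.447, -0.0, 0.0]
contact_force: [-1.1, 0.2, 0.7]
gripper_width: 0.848
grip_force: 0.0
0.92 [ 0.6379 -0.2249 -0.001 ]
0.7 [ 0.5716 -0.0486  0.0489]
0.82 ((572.6785888671875, -47.553688049316406), (109.60821533203125, 39.92253112792969), 52.3974723815918)
0.66 ((641.3630981445312, -175.62289428710938), (23.94133949279785, 60.33465576171875), 6.820895195007324)
(array([ 0.002, -0.008,  1.654]), array([ 0.   , -0.   ,  0.003]))
```

```bash
python3 -m handwheel '[0.85,0,0,0.4,0,0,0, 0.85,0,0,0.8,0,0,0, 0.85,0,0,0.85,0,0,0]'
python3 -m handwheel '[0.85,0,0,0.3,0,0,0, 0.85,0,0,0.6,0,0,0, 0.85,0,0,0.8,0,0,0, 0.85,0,0,0.8,0,0,0]'
python3 -m handwheel '[0.3,0,0,0,0,0,0, 0.3,0,0,0,0,0,0, 0.3,0,0,0,0,0,0, 0.3,0,0,0,0,0,0, 0.3,0,0,0,0,0,0, 0.3,0,0,0,0,0,0, 0.3,0,0,0,0,0,0]' 25
```

```text
time: 9.25
tool_pos: [0.5693, -0.0474, 0.0882]
ee_rot: [0.895, 0.447, -0.003, -0.002]
contact_force: [-0.9, 0.2, -0.7]
gripper_width: 0.846
grip_force: 0.0
time: 9.65
tool_pos: [0.5712, -0.0476, 0.0265]
ee_rot: [0.895, 0.446, -0.002, -0.001]
contact_force: [-0.3, -0.3, -0.0]
gripper_width: 0.847
grip_force: 0.0
time: 10.35
tool_pos: [0.5734, -0.0479, 0.0291]
ee_rot: [0.895, 0.446, 0.0, 0.0]
contact_force: [-0.8, -0.1, 4.8]
gripper_width: 0.447
grip_force: 25.0
```

```bash
python3 -m handwheel '[0.3,0,0,-0.15,0,0,0, 0.3,0,0,-0.35,0,0,0, 0.3,0,0,-0.6,0,0,0, 0.3,0,0,-0.95,0,0,0, 0.3,0,0,-0.95,0,0,0]' 30
python3 -m handwheel '[0.3,0,0,-0.4,0,0,0, 0.3,0,0,-0.8,0,0,0, 0.3,0,0,-1,0,0,0]'
python3 -m handwheel '[0.3,0,0,-0.4,0,0,0, 0.3,0,0,-0.8,0,0,0, 0.3,0,0,-1,0,0,0]'
python3 -m handwheel '[0.3,0,0,-0.4,0,0,0, 0.3,0,0,-0.6,0,0,0, 0.3,0,0,-0.6,0,0,0]'
python3 -m handwheel '[0.3,0,0,0,0,0.06,0, 0.3,0,0,0,0,0.12,0, 0.3,0,0,0,0,0.18,0, 0.3,0,0,0,0,0.24,0, 0.3,0,0,0,0,0.3,0, 0.3,0,0,0,0,0.36,0, 0.3,0,0,0,0,0.42,0, 0.3,0,0,0,0,0.47,0, 0.3,0,0,0,0,0.5,0, 0.3,0,0,0,0,0.5,0]'
python3 - <<'E'
from h import *
s=telemetry.observe();print(R.from_quat(s["ee_rot"]).as_matrix().round(2),s["joint_pos"])
a=optics.capture("scene");save(a,"s4.png");u,v=proj(a,s["tool_pos"]).astype(int)
i=cv2.imread("pics/s4.png")[max(0,v-100):v+100,max(0,u-130):u+130];cv2.imwrite("pics/s4c.png",cv2.resize(i,None,fx=1.5,fy=1.5))
c=optics.capture("wrist");save(c,"w4.png")
A=cv2.imread("pics/s4c.png");B=cv2.imread("pics/w4.png");B=cv2.resize(B,(400,300));cv2.imwrite("pics/m4.png",np.hstack([cv2.resize(A,(390,300)),B]))
E
```

```text
time: 10.85
tool_pos: [0.5766, -0.0482, 0.1097]
ee_rot: [0.895, 0.446, 0.004, 0.003]
contact_force: [1.3, 0.5, -0.6]
gripper_width: 0.442
grip_force: 30.0
time: 11.15
tool_pos: [0.5741, -0.048, 0.1871]
ee_rot: [0.895, 0.446, 0.002, 0.001]
contact_force: [1.4, -0.5, -1.0]
gripper_width: 0.44
grip_force: 30.0
time: 11.45
tool_pos: [0.5739, -0.0479, 0.2669]
ee_rot: [0.895, 0.446, 0.001, 0.001]
contact_force: [-0.3, 0.6, -1.0]
gripper_width: 0.442
grip_force: 30.0
time: 11.75
tool_pos: [0.5743, -0.048, 0.3146]
ee_rot: [0.895, 0.446, 0.002, 0.001]
contact_force: [-0.3, 0.2, -1.0]
gripper_width: 0.441
grip_force: 30.0
time: 12.75
tool_pos: [0.571, -0.0482, 0.308]
ee_rot: [0.828, 0.41, 0.341, -0.173]
contact_force: [-0.3, -0.4, -0.7]
gripper_width: 0.444
grip_force: 30.0
[[ 0.43  0.8   0.42]
 [ 0.56 -0.6   0.57]
 [ 0.71 -0.01 -0.71]] [-0.56389667 -0.06751796  2.02280023  0.83618506  1.2490731  -0.21795829]
```

View pics/m4.png

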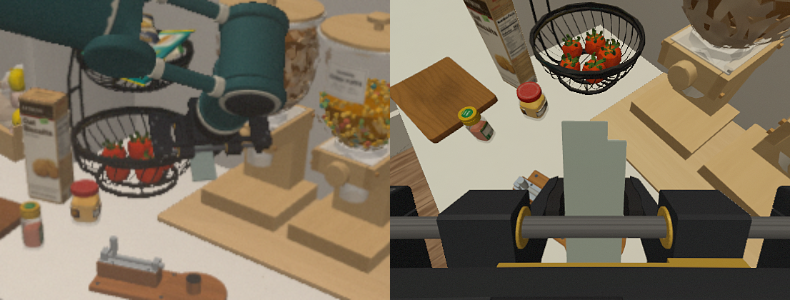

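The wrist view shows the notch at the upper end of the slide, about (612,130) in the mosaic. The label face is towards the camera, and the jars and stand are undisturbed. Next I'll check whether the slide pitched in the pads, and hold still.

```bash
python3 -m handwheel '[0.3,0,0,0,0,0,0, 0.3,0,0,0,0,0,0, 0.3,0,0,0,0,0,0, 0.3,0,0,0,0,0,0, 0.3,0,0,0,0,0,0]'
python3 - <<'E'
from h import *
c=optics.capture("wrist");save(c,"w5.png");s=telemetry.observe();T=R.from_quat(s["ee_rot"])
for pit in(-15,-8,0,8,15):
    a=np.radians(pit)
    f=lambda x,y:proj(c,T.apply([x*np.cos(a),y,-.0215-x*np.sin(a)])+s["tool_pos"]).round(1)
    print(pit,f(.055,-.02),f(.055,.008),f(.043,.02))
r=max(cut_out("slide","wrist"),key=lambda r:r["mask"].sum());m=r["mask"]
ys,xs=np.nonzero(m);print(r["conf"],ys.min(),ys.max(),[(y,xs[ys==y].min(),xs[ys==y].max()) for y in range(ys.min(),ys.min()+50,4)],np.abs(s["dq"]).max(),s["grip_force"])
print(np.degrees(np.arcsin(T.as_matrix()[2,0])))
E
```

```text
time: 13.35
tool_pos: [0.573, -0.0476, 0.3125]
ee_rot: [0.827, 0.413, 0.342, -0.171]
contact_force: [-0.2, 0.2, -1.0]
gripper_width: 0.443
grip_force: 30.0
-15 [243.4 168.9] [302.5 168.9] [327.8 194.2]
-8 [241.3 168. ] [303.4 168. ] [329.5 194.5]
0 [238.6 169.2] [304.5 169.2] [331.5 196.6]
8 [235.7 173.2] [305.6 173.2] [333.6 200.9]
15 [233.  179.4] [306.7 179.4] [335.5 206.6]Traceback (most recent call last):
  File "<stdin>", line 7, in <module>
ValueError: max() iterable argument is empty
```

```bash
python3 - <<'E'
import cv2,numpy as np
g=cv2.imread("pics/w5.png").astype(int)
ref=g[210,280];print(ref)
m=(np.abs(g-ref).sum(2)<45).astype(np.uint8)
n,l=cv2.connectedComponents(m);m=l==l[210,280]
ys,_=np.nonzero(m)
for y in list(range(ys.min(),ys.min()+10,3))+list(range(190,212,3))+[230,250]:
    x=np.nonzero(m[y])[0];print(y,x.min(),x.max(),end=" | ")
E
```

```text
[116 131 126]
169 280 280 | 172 240 304 | 175 240 304 | 178 241 304 | 190 241 303 | 193 241 303 | 196 241 304 | 199 241 330 | 202 241 330 | 205 242 330 | 208 242 330 | 211 242 330 | 230 243 329 | 250 243 328 |
```

The slide's outline matches zero pitch in the pads: end 240 to 304 px wide, notch step at row 197. So it slopes at 45°, and I'm handing in.

```bash
python3 -c "
from bench import order;print(order.job_done())"
```

```text
the job is handed in; nothing more can be done
None
```

The bolt is home in its keeper, and the gripper is holding the slide still about 32 cm up at 45° with the notched (frosted) end uppermost and the label face on the upper side; the job is handed in.

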